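# Load a swing-out centrifuge in balance

## Robot

A 6-joint arm with a two-finger parallel gripper is mounted at the origin on a cart in front of the work surface, level with it; the furniture and walls round the work are solid. World frame = base frame: x ahead of the robot, y to its left, z up, the work surface at z = 0. Lengths are in m, angles in rad, forces in N, time in s.
With the tool pointing down it reaches from about 0.3 to 0.85 m from the base axis. Payload 4.2 kg.
Tool frame: the origin (TCP) lies at the very end of the fingers, on their centre line; the grasp point (between the pads) lies 19 mm behind it (manip.grip_depth is the distance from the TCP to the grasp point, in m); z points along the fingers, y is the line along which they close (so a half turn about z gives the same grasp; the last joint's range is limited). The gripper opens to 91 mm and grips with 3 to 60 N. Pads are 32 mm wide; open, the fingers measure 118 mm over their backs; the gripper's body (76 mm by 178 mm) begins 60 mm behind the grasp point.
Start: joints at [-1.367, 0.32, 1.565, -0, 1.257, -0.02], TCP at [0.128, -0.561, 0.214] pointing down, gripper open.
Joint ranges: [-3.11, 3.11], [-0.84, 2.01], [0.21, 2.61], [-1.34, 4.49], [0.05, 2.63], [-2.56, 2.56]. Speed limits (rad/s): [2.57, 2.57, 3.14, 3.14, 3.14, 3.14].

## Interface

Orientations are given as [roll, pitch, yaw] about the fixed x, y, z axes, in that order (R = Rz(yaw) Ry(pitch) Rx(roll)).
In Python, from cell import manip, optics, get_obs gives the robot as it stands (manip), with the cameras (optics) and the readings as plain functions.
- The arm moves only by the shell command python3 jog.py 'ROWS' [FORCE]. ROWS is a JSON list of rows, 1 to 5 of them, each of 7 numbers: the opening from 0.0 (shut) to 1.0 (fully open), then dx, dy, dz in shares of the most that a row can go, 1 being 50 mm, then a rotation vector rx, ry, rz in shares of 2 pi rad (1.0 is 2 pi rad); each row shifts and turns the commanded pose from where the row before left it, along the tool's axes as they then stand; what a row does not reach is not made up. A row lasts 1/10 s, in which the tool goes at most 0.05 m and 0.15 rad, less where a joint would pass 70% of its speed; a pose out of reach is approached as far as the arm can. The fingers move at their own pace and stop on an object; FORCE is the grip in N (left out, the last holds). Time passes only in rows, so rows that do not move let the fingers close. It prints the time, the measured TCP pose, the force, the opening and the grip force at its end. A shift or turn number past 1, either way, is cut back to 1. Input that does not fit is refused with a message, and nothing moves.
- get_obs(): the state, without advancing time (a new reading comes with each control period).
- optics.capture(name): name is "scene" or "side" or "wrist"; returns (picture, depth): 400x640x3 uint8, red, green, blue; 400x640 float32, m along the optical axis (not along the pixel's ray), 0 where there is no reading.
- optics.camera_info(name): a dict with "vfov" (degrees; the focal length in pixels is half the picture's height over the tangent of half this angle, whatever the lens; pixels are square), "cx", "cy" (the principal point, pixels), "R" (3x3) and "t" (3): a world point X has camera coordinates R X + t. Camera axes: x right, y down, z forward; pixel columns grow to the right and rows downward; lengths in m; the calibration is good to about 2 mm. A picture is of the moment at which its call begins: read the wrist's pose just before it. camera_info takes no time and is no camera call; for the wrist camera it gives the pose at the moment of the call.
- manip.hand_in(): hands the job in; it is judged then, once.
The state is a dict: "t": time; "joints": joint angles; "dq": joint speeds; "tau": joint torques, N m; "position": TCP position; "tool_rot": TCP orientation; "ft_force": force on the tool from outside, world axes, zero at the start; "moment": the same for the moment, N m; "grip_width": opening from 0.0 (shut) to 1.0 (fully open); "grasp_force": force on a finger pad.
Only numpy, scipy, OpenCV 4.12 (cv2) and the standard library are available. Lean on these libraries where they do the work, as an engineer would, in place of code of your own. Each camera call takes 0.05 s, during which the arm holds its last target. There are 200 camera calls.

## Task

Load the centrifuge in balance: take the two blue-capped and the two red-capped tubes out of the rack on the left and lower each gently all the way down into a rotor bucket of its own, so that the two blues sit straight across the rotor from each other and so do the two reds. Leave the white-capped tube, which has no partner, standing in the rack.

Things in the scene. Friction and masses are not known exactly. Their poses are not given: they have to be found in the camera images.
- blue_tube_1: 15 ml centrifuge tube with a blue screw cap, 105 mm long; body 16 mm across with a tapered tip, cap 22 mm across and 13 mm high at the top. Origin: the tip, on the axis; z points up to the cap. About 26 g. Starts upright in a hole of the blue rack; lift it straight up by its cap.
- blue_tube_2: 15 ml centrifuge tube with a blue screw cap, 105 mm long; body 16 mm across with a tapered tip, cap 22 mm across and 13 mm high at the top. Origin: the tip, on the axis; z points up to the cap. About 26 g. Starts upright in a hole of the blue rack; lift it straight up by its cap.
- red_tube_1: 15 ml centrifuge tube with a red screw cap, 105 mm long; body 16 mm across with a tapered tip, cap 22 mm across and 13 mm high at the top. Origin: the tip, on the axis; z points up to the cap. About 26 g. Starts upright in a hole of the blue rack; lift it straight up by its cap.
- red_tube_2: 15 ml centrifuge tube with a red screw cap, 105 mm long; body 16 mm across with a tapered tip, cap 22 mm across and 13 mm high at the top. Origin: the tip, on the axis; z points up to the cap. About 26 g. Starts upright in a hole of the blue rack; lift it straight up by its cap.
- white_tube: 15 ml centrifuge tube with a white screw cap, 105 mm long; body 16 mm across with a tapered tip, cap 22 mm across and 13 mm high at the top. Origin: the tip, on the axis; z points up to the cap. About 26 g. Starts upright in a hole of the blue rack; lift it straight up by its cap. It has no partner and stays in the rack.
- bucket_1: grey swing-out bucket (tube holder) in the centrifuge rotor, one of four alike; bucket_3 is across from it. Origin: on its axis, at its pivot, 64 mm from the rotor axis, 122 mm above the bench; z up, x outward. Mouth 12 mm above the origin, 36 mm wide inside, tapering in 12 mm to a 23 mm bore; inner floor 57 mm below the origin. The rotor axis is vertical, at the mean of the four buckets.
- bucket_2: grey swing-out bucket (tube holder) in the centrifuge rotor, one of four alike; bucket_4 is across from it. Origin: on its axis, at its pivot, 64 mm from the rotor axis, 122 mm above the bench; z up, x outward. Mouth 12 mm above the origin, 36 mm wide inside, tapering in 12 mm to a 23 mm bore; inner floor 57 mm below the origin. The rotor turns easily about its axis.
- bucket_3: grey swing-out bucket (tube holder) in the centrifuge rotor, one of four alike; bucket_1 is across from it. Origin: on its axis, at its pivot, 64 mm from the rotor axis, 122 mm above the bench; z up, x outward. Mouth 12 mm above the origin, 36 mm wide inside, tapering in 12 mm to a 23 mm bore; inner floor 57 mm below the origin. The bucket swings outward if pushed and hangs back upright.
- bucket_4: grey swing-out bucket (tube holder) in the centrifuge rotor, one of four alike; bucket_2 is across from it. Origin: on its axis, at its pivot, 64 mm from the rotor axis, 122 mm above the bench; z up, x outward. Mouth 12 mm above the origin, 36 mm wide inside, tapering in 12 mm to a 23 mm bore; inner floor 57 mm below the origin. Bowl rim 155 mm up, 264 mm wide; open lid at the far side.
- rack: blue tube rack, fixed, 74 mm (its x) by 147 mm (its y), 62 mm high, holes 18.5 mm wide. Origin: centre of its underside. Tube tips stand 3 mm above its underside: one tube near each corner (22.5 mm off centre in x, 56 in y), one near the middle (0 in x, -11.5 in y). Corner tubes have most room for fingers closing along its y, the middle one along its x.

How it is judged:
By the outcome, as a careful person would: the job done as asked, in the order asked, and still so for the second after the job is handed in, with the robot touching nothing.
It also fails if it takes over 115 s, if anything falls off the work surface, if the arm or the gripper's body presses on something with over 40 N, if the wrist force passes 120 N, or if a joint passes its speed limit or range.

## Working session

There is one attempt and no reset: what is moved stays moved. The work goes in short steps, Python scripts to look and compute and a shell command to move; the robot and the scene stay as the last step left them, time stands still between calls to the robot, and variables do not carry over. Pictures are saved under pics/ and viewed, at most 14 in all, crops included, and the job is handed in when it is done.

```bash
ls; mkdir -p pics
cat > h.py <<'E'
import numpy as np,cv2
from cell import manip, optics, get_obs
def cam(n):
    i=optics.camera_info(n); p,d=optics.capture(n)
    return p,d,i
def px2w(i,d,u,v):
    f=200/np.tan(np.radians(i["vfov"])/2)
    c=np.array([(u-i["cx"])/f*d,(v-i["cy"])/f*d,d]); return np.array(i["R"]).T@(c-np.array(i["t"]))
def world(i,d):
    f=200/np.tan(np.radians(i["vfov"])/2)
    v,u=np.mgrid[0:400,0:640]
    c=np.stack([(u-i["cx"])/f*d,(v-i["cy"])/f*d,d],-1)-np.array(i["t"]); return c@np.array(i["R"])
E
python3 - <<'E'
from h import *
for n in ["scene","side"]:
    p,d,i=cam(n); cv2.imwrite(f"pics/{n}.png",p[:,:,::-1]); np.savez(f"{n}.npz",p=p,d=d,**{k:i[k] for k in i})
    print(n,i)
o=get_obs();print(o)
E
```

```text
cell.py
jog.py
pics
scene {'vfov': 43.771364543901115, 'cx': 320.6111196255745, 'cy': 204.50313817754306, 'R': array([[-0.78858781, -0.6148034 , -0.01208494],
       [-0.43754762,  0.57481973, -0.6914726 ],
       [ 0.43206636, -0.53999912, -0.7223016 ]]), 't': array([0.4522038 , 0.29466799, 1.10619153])}
side {'vfov': 52.94926075475532, 'cx': 314.806647271967, 'cy': 195.98662028556876, 'R': array([[-0.84748284, -0.5307024 ,  0.01130458],
       [-0.22850939,  0.34552089, -0.91016415],
       [ 0.47912033, -0.7739317 , -0.4140935 ]]), 't': array([0.4616746 , 0.2235226 , 0.65141224])}
{'t': 0.1, 'joints': array([-1.36699251e+00,  3.20211124e-01,  1.56555449e+00, -6.50670253e-08,
        1.25742795e+00, -1.99814875e-02]), 'dq': array([ 0.00020461, -0.0004713 , -0.00374961, -0.00030814, -0.00014862,
        0.0004919 ]), 'tau': array([ 3.14979452e-04, -4.13331592e+01, -2.32508504e+01,  7.28984317e-02,
        4.22155915e-02, -6.16725742e-05]), 'position': array([ 0.12752245, -0.56020525,  0.21321503]), 'tool_rot': array([-3.13999206e+00, -3.19246882e-05,  2.23785301e-01]), 'ft_force': array([-1.12887048, -0.97860107, -0.19066376]), 'moment': array([-0.01746912,  0.03271421, -0.00463045]), 'grasp_force': 0.0, 'grip_width': 1.0027238094198823}
```

View pics/scene.png

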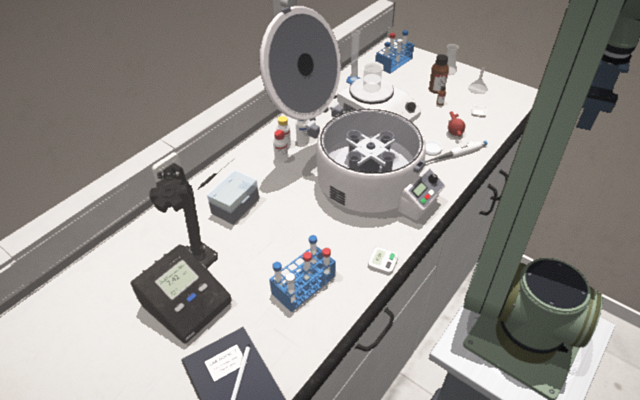

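View pics/side.png

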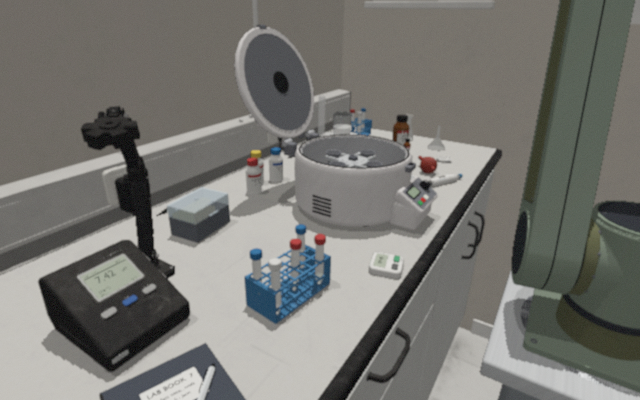

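The scene view shows the target rack around (303,277) and the centrifuge around (370,155). I'll enlarge both.

Run:
```python
from h import *
z=np.load("scene.npz"); p=z["p"]; i={k:z[k] for k in["vfov","cx","cy","R","t"]}
a=cv2.resize(p[225:315,260:350],(600,600),interpolation=cv2.INTER_CUBIC); b=cv2.resize(p[100:220,310:450],(700,600),interpolation=cv2.INTER_CUBIC)
cv2.imwrite("pics/a.png",a[:,:,::-1]);cv2.imwrite("pics/b.png",b[:,:,::-1])
W=world(i,z["d"])
for u,v in [(303,280),(278,267),(313,240),(326,253),(307,257),(289,276),(371,147),(440,300)]: print(u,v,W[v,u].round(3))
```

```text
303 280 [ 0.489  0.179 -0.002]
278 267 [0.505 0.241 0.104]
313 240 [0.49  0.134 0.107]
326 253 [0.444 0.144 0.104]
307 257 [0.47  0.181 0.106]
289 276 [0.469 0.246 0.105]
371 147 [ 0.554 -0.201  0.135]
440 300 [ 0.309 -0.39  -0.62 ]
```

View pics/a.png

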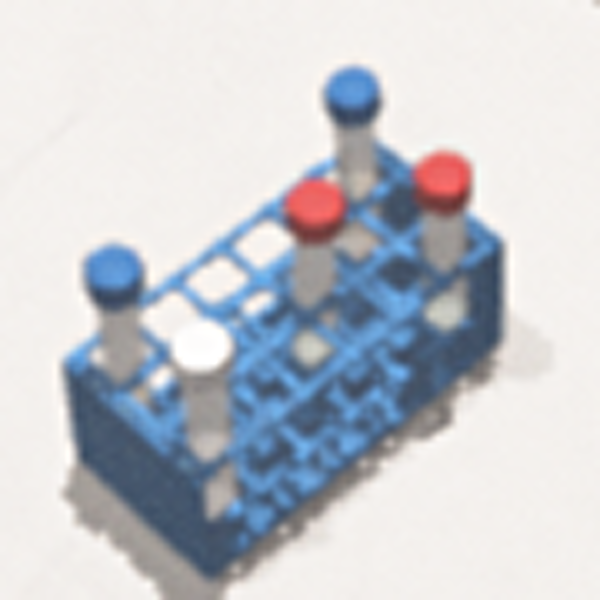

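View pics/b.png

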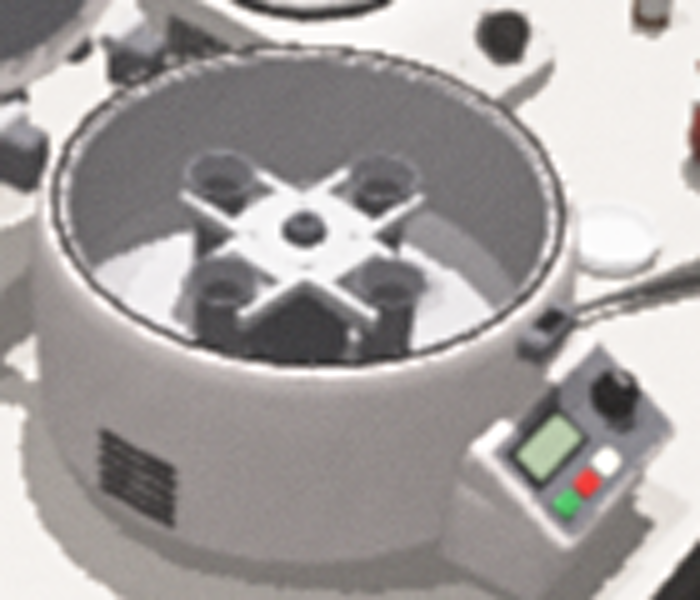

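The crops show caps at (from crop a, /6.67): blue (277,266) and (313,239), red (307,256) and (326,252), white (290,276). The bucket mouths are at about (354,136), (387,136), (354,157) and (387,157). Next I'll intersect these with known planes and fit both patterns.

```bash
cat >> h.py <<'E'
def plane(i,u,v,z):
    c=-np.array(i["R"]).T@np.array(i["t"]); r=px2w(i,1,u,v)-c
    return c+r*(z-c[2])/r[2]
E
python3 - <<'E'
from h import *
z=np.load("scene.npz"); i={k:z[k] for k in["vfov","cx","cy","R","t"]}
W=world(i,z["d"])
g={"b_far":(.505,.241),"b_near":(.49,.134),"r_c":(.444,.144),"r_mid":(.47,.181),"w":(.469,.246)}
tops=[]
for n,(x,y) in g.items():
    m=(np.hypot(W[...,0]-x,W[...,1]-y)<.02)&(W[...,2]>.1)&(W[...,2]<.115)
    q=W[m]; c=(q[:,:2].max(0)+q[:,:2].min(0))/2; print(n,m.sum(),c.round(4),q[:,2].max().round(4)); tops.append(c)
# rigid fit
L=np.array([[22.5,56],[22.5,-56],[-22.5,-56],[0,-11.5],[-22.5,56]])/1000
def fit(L,T):
    a=L-L.mean(0);b=T-T.mean(0);th=np.arctan2((a[:,0]*b[:,1]-a[:,1]*b[:,0]).sum(),(a*b).sum())
    R=np.array([[np.cos(th),-np.sin(th)],[np.sin(th),np.cos(th)]]);return R,th,T.mean(0)-R@L.mean(0)
R,th,c=fit(L,np.array(tops)); print("rack",th,c); print((L@R.T+c).round(4)); print("res",(np.array(tops)-L@R.T-c).round(4).tolist())
B=np.array([plane(i,u,v,.134)[:2] for u,v in [(354.4,135.8),(386.8,136.4),(387.4,157),(354.4,157)]])
print(B.round(4),B.mean(0),np.hypot(*(B-B.mean(0)).T))
d=B-B.mean(0); print(np.degrees(np.arctan2(d[:,1],d[:,0])))
print("hub",plane(i,310+304/5,100+228/5,.14))
# bowl rim circle
m=(W[...,2]>.150)&(W[...,2]<.16)&(np.hypot(W[...,0]-.55,W[...,1]+.2)<.16); q=W[m]
A=np.c_[2*q[:,:2],np.ones(len(q))];s=np.linalg.lstsq(A,(q[:,:2]**2).sum(1),rcond=None)[0];print("rim",s[:2],np.sqrt(s[2]+s[0]**2+s[1]**2),len(q))
E
```

```text
b_far 67 [0.5101 0.2405] 0.1105
b_near 60 [0.4957 0.13  ] 0.1095
r_c 63 [0.4468 0.1405] 0.1098
r_mid 64 [0.4748 0.1772] 0.1102
w 74 [0.4659 0.2469] 0.1103
rack -0.15916466021301853 [0.47900769 0.18931315]
[[0.5101 0.241 ]
 [0.4923 0.1305]
 [0.4479 0.1376]
 [0.4772 0.178 ]
 [0.4657 0.2482]]
res [[-0.0, -0.0005], [0.0033, -0.0005], [-0.0011, 0.0029], [-0.0024, -0.0007], [0.0002, -0.0012]]
[[ 0.6189 -0.2147]
 [ 0.5453 -0.2669]
 [ 0.4966 -0.194 ]
 [ 0.5667 -0.1409]] [ 0.55687356 -0.20411494] [0.06291276 0.06387036 0.0611327  0.06400776]
[  -9.66814197 -100.44194635  170.45992619   81.15330166]
hub [ 0.55464611 -0.20049324  0.14      ]
rim [ 0.56068127 -0.20757571] 0.13758021779550128 985
```

```bash
cat > to.py <<'E'
import sys,numpy as np
from scipy.spatial.transform import Rotation as R
from cell import manip, optics, get_obs
def to(x,y,z,yaw):
    o=get_obs(); M=R.from_euler("xyz",o["tool_rot"]); T=R.from_euler("xyz",[np.pi,0,yaw])
    print("d",M.inv().apply(np.array([x,y,z])-o["position"]).round(4),"rv",(M.inv()*T).as_rotvec().round(3),"j",o["joints"].round(2),"t",round(o["t"],2))
if __name__=="__main__": to(*map(float,sys.argv[1:5]))
E
python3 to.py .44 .17 .30 -.16
python3 - <<'E'
from h import *
z=np.load("scene.npz"); i={k:z[k] for k in["vfov","cx","cy","R","t"]}
W=world(i,z["d"]); q=W[20:110,265:335].reshape(-1,3); q=q[(q[:,2]>.2)&(q[:,0]<.9)]; print("lid",q.min(0),q.max(0))
for z0,z1 in((.12,.132),(.132,.14),(.14,.15)):
  m=(W[...,2]>z0)&(W[...,2]<z1)&(np.hypot(W[...,0]-.557,W[...,1]+.204)<.1);print(z0,m.sum(),W[m].mean(0) if m.sum() else 0)
E
```

```text
d [ 0.4667 -0.6428 -0.0857] rv [-0.002  0.     0.384] j [-1.37  0.32  1.57 -0.    1.26 -0.02] t 0.1
lid [ 0.00758553 -0.3584421   0.2000535 ] [0.85372022 0.70597791 1.00822361]
0.12 917 [ 0.56054924 -0.2079535   0.12633793]
0.132 143 [ 0.56029502 -0.20987955  0.13411079]
0.14 0 0
```

The manual's scale: shifts go in shares of 50 mm and turns go in shares of 2 pi rad. Converting my numbers, -0.0378 m is -0.756, 0.0274 m is 0.548.

```bash
python3 jog.py '[[1,0.548,-0.756,-0.3,0,0,0],[1,0.548,-0.756,-0.3,0,0,0],[1,0.548,-0.756,-0.3,0,0,0],[1,0.548,-0.756,-0.3,0,0,0],[1,0.548,-0.756,-0.3,0,0,0]]'
python3 jog.py '[[1,0.548,-0.756,0,0,0,0],[1,0.548,-0.756,0,0,0,0],[1,0.548,-0.756,0,0,0,0],[1,0.548,-0.756,0,0,0,0],[1,0.548,-0.756,0,0,0,0]]'
python3 jog.py '[[1,0.548,-0.756,0,0,0,0],[1,0.548,-0.756,0,0,0,0],[1,0.548,-0.756,0,0,0,0],[1,0.548,-0.756,0,0,0,0],[1,0.548,-0.756,0,0,0,0]]'
python3 jog.py '[[1,0.548,-0.756,0,0,0,0.0204],[1,0,0,0,0,0,0.0204],[1,0,0,0,0,0,0.0204],[1,0,0,0,0,0,0]]'
python3 to.py .49 .13 .30 -.16
python3 - <<'E'
from h import *
p,d,i=cam("wrist"); cv2.imwrite("pics/w1.png",p[:,:,::-1]); np.savez("w1.npz",p=p,d=d,**{k:i[k] for k in i}); print(-np.array(i["R"]).T@i["t"],i["R"])
E
```

```text
t: 0.6
position: [0.2195, -0.344, 0.2891]
tool_rot: [-3.141, -0.0, 0.223]
ft_force: [1.8, -0.8, 0.6]
grip_width: 1.0
grasp_force: 0.0
t: 1.1
position: [0.3109, -0.1294, 0.2889]
tool_rot: [3.141, -0.0, 0.223]
ft_force: [1.1, -0.4, 0.3]
grip_width: 0.999
grasp_force: 0.0
t: 1.6
position: [0.4026, 0.0854, 0.2888]
tool_rot: [3.141, 0.0, 0.225]
ft_force: [0.3, -1.7, 0.6]
grip_width: 1.004
grasp_force: 0.0
t: 2.0
position: [0.4206, 0.1268, 0.2884]
tool_rot: [3.141, 0.001, -0.159]
ft_force: [0.4, -0.0, 1.0]
grip_width: 0.999
grasp_force: 0.0
d [ 0.068  -0.0142 -0.0117] rv [0.001 0.001 0.001] j [ 0.27  0.06  1.71 -0.    1.37  2.  ] t 2.0
[0.48810812 0.11589772 0.45777186] [[-1.57751589e-01 -9.87478786e-01  2.87238462e-04]
 [-9.58228646e-01  1.53149085e-01  2.41543413e-01]
 [-2.38562987e-01  3.78286172e-02 -9.70389972e-01]]
```

View pics/w1.png

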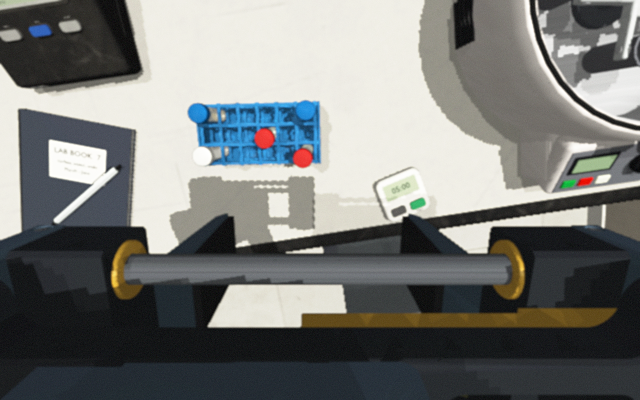

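The wrist view shows caps at: blue (199,113) and (305,111), red (264,138) and (303,157), white (203,156).

Run:
```python
from h import *
z=np.load("w1.npz"); i={k:z[k] for k in["vfov","cx","cy","R","t"]}; p=z["p"].astype(int)
W=world(i,z["d"])
hsv=cv2.cvtColor(z["p"],cv2.COLOR_RGB2HSV)
P=[]
for u,v in [(199,113),(305,111),(303,157),(264,138),(203,156)]:
    vv,uu=np.mgrid[v-14:v+15,u-14:u+15]; q=W[v-14:v+15,u-14:u+15]
    m=(q[...,2]>.098)&(q[...,2]<.12); a=plane(i,(uu[m].min()+uu[m].max())/2,(vv[m].min()+vv[m].max())/2,.108)
    P.append(a[:2]); print(m.sum(),a.round(4),q[m].mean(0).round(4),q[m][:,2].max().round(4))
L=np.array([[22.5,56],[22.5,-56],[-22.5,-56],[0,-11.5],[-22.5,56]])/1000;T=np.array(P)
a=L-L.mean(0);b=T-T.mean(0);th=np.arctan2((a[:,0]*b[:,1]-a[:,1]*b[:,0]).sum(),(a*b).sum())
R=np.array([[np.cos(th),-np.sin(th)],[np.sin(th),np.cos(th)]]);c=T.mean(0)-R@L.mean(0)
print(th,c,(L@R.T+c).round(4).tolist(),"res",(T-L@R.T-c).round(4).tolist())
```

```text
367 [0.5125 0.237  0.108 ] [0.513  0.2377 0.106 ] 0.1091
327 [0.4981 0.1274 0.108 ] [0.4982 0.1274 0.1064] 0.1088
308 [0.4503 0.1382 0.108 ] [0.4498 0.1387 0.1058] 0.1081
322 [0.4769 0.1747 0.108 ] [0.4768 0.1751 0.1058] 0.1091
335 [0.4692 0.243  0.108 ] [0.4689 0.2438 0.1059] 0.1089
-0.16090306243792335 [0.48176517 0.18634877] [[0.5129, 0.238], [0.495, 0.1275], [0.4506, 0.1347], [0.4799, 0.175], [0.4685, 0.2452]] res [[-0.0004, -0.001], [0.0031, -0.0], [-0.0003, 0.0035], [-0.0031, -0.0003], [0.0007, -0.0022]]
```

Per-tube offsets agree between the cameras, so they are real slack in the holes. I'll start with the middle red, since removing it frees finger room for the others.

In the tool's units: 0.011 m is 0.22, -0.01 m is -0.2, -0.1428 rad is -0.0227.

```bash
python3 jog.py '[[0.6,0.22,-0.2,0,0,0,-0.0227],[0.6,0.22,-0.2,0,0,0,-0.0227],[0.6,0,0,0,0,0,-0.0227],[0.6,0,0,0,0,0,-0.0227],[0.6,0,0,0,0,0,-0.0227]]' 15 | head -3
python3 jog.py '[[0.6,0,0,0,0,0,-0.0227],[0.6,0,0,0,0,0,-0.0227],[0.6,0,0,0,0,0,-0.0227],[0.6,0,0,0,0,0,-0.0227],[0.6,0,0,0,0,0,-0.0227]]'|head -3
python3 jog.py '[[0.6,0,0,0,0,0,-0.0227],[0.6,0,0,0,0,0,0]]'
python3 to.py .477 .175 .082 1.41
```

```text
t: 2.55
position: [0.4444, 0.1438, 0.2888]
tool_rot: [-3.142, 0.0, 0.562]
t: 3.05
position: [0.4443, 0.1438, 0.2889]
tool_rot: [-3.141, 0.0, 1.276]
t: 3.25
position: [0.4443, 0.1438, 0.2889]
tool_rot: [3.142, 0.0, 1.412]
ft_force: [0.1, -0.4, -0.5]
grip_width: 0.599
grasp_force: 0.0
d [0.036  0.0273 0.2069] rv [0.    0.    0.002] j [ 0.29  0.11  1.66 -0.    1.38  0.45] t 3.25
```

In the tool's units: 0.045 m is 0.9, 0.04 m is 0.8.

```bash
python3 jog.py '[[0.6,0.72,0.546,0,0,0,0],[0.6,0,0,0.9,0,0,0],[0.6,0,0,0.9,0,0,0],[0.6,0,0,0.9,0,0,0],[0.6,0,0,0.8,0,0,0]]'
python3 jog.py '[[0.6,0,0,0.64,0,0,0],[0.6,0,0,0,0,0,0],[0.1,0,0,0,0,0,0],[0.1,0,0,0,0,0,0],[0.1,0,0,0,0,0,0]]'
python3 jog.py '[[0.1,0,0,0,0,0,0],[0.1,0,0,0,0,0,0],[0.1,0,0,0,0,0,0]]'
python3 - <<'E'
from h import *
p,d,i=cam("wrist"); cv2.imwrite("pics/w2.png",p[:,:,::-1])
E
```

```text
t: 3.75
position: [0.4766, 0.175, 0.112]
tool_rot: [-3.141, 0.0, 1.408]
ft_force: [0.4, -0.4, -1.3]
grip_width: 0.602
grasp_force: 0.0
t: 4.25
position: [0.4786, 0.1759, 0.0839]
tool_rot: [3.138, -0.002, 1.41]
ft_force: [-0.2, -0.7, 0.1]
grip_width: 0.37
grasp_force: 0.0
t: 4.55
position: [0.4776, 0.1756, 0.0826]
tool_rot: [3.14, -0.001, 1.411]
ft_force: [0.4, -0.2, 1.9]
grip_width: 0.219
grasp_force: 15.0
```

View pics/w2.png

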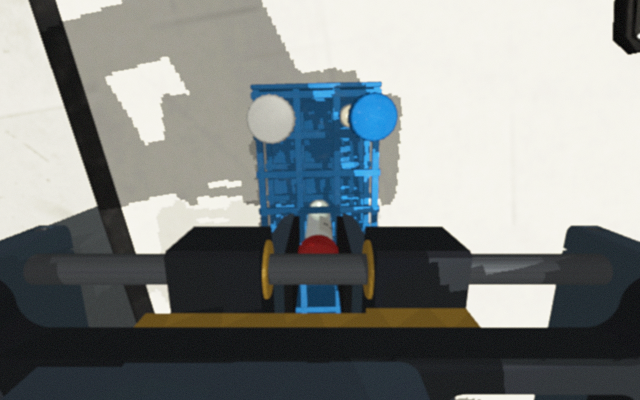

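Gripped: red cap at (318,245) between the fingers, opening consistent with a 22 mm cap. Lifting, then turning to yaw 0 and going to a viewpoint of the rotor.

In the tool's units: -0.045 m is -0.9, -0.04 m is -0.8.

```bash
python3 jog.py '[[0.1,0,0,-0.4,0,0,0],[0.1,0,0,-0.8,0,0,0],[0.1,0,0,-0.9,0,0,0],[0.1,0,0,-0.9,0,0,0],[0.1,0,0,-0.9,0,0,0]]'
python3 jog.py '[[0.1,0,0,-0.5,0,0,0.0159],[0.1,0,0,0,0,0,0.0224],[0.1,0,0,0,0,0,0.0224],[0.1,0,0,0,0,0,0.0224],[0.1,0,0,0,0,0,0.0224]]' |head -1
python3 jog.py '[[0.1,0,0,0,0,0,0.0224],[0.1,0,0,0,0,0,0.0224],[0.1,0,0,0,0,0,0.0224],[0.1,0,0,0,0,0,0.0224],[0.1,0,0,0,0,0,0.0224]]' |tail -2
python3 jog.py '[[0.1,-0.14,0.8,0,0,0,0.0064],[0.1,-0.14,0.8,0,0,0,0],[0.1,-0.14,0.8,0,0,0,0],[0.1,-0.14,0.8,0,0,0,0],[0.1,-0.14,0.8,0,0,0,0]]'
python3 jog.py '[[0.1,-0.14,0.8,0,0,0,0],[0.1,-0.14,0.8,0,0,0,0],[0.1,-0.14,0.8,0,0,0,0],[0.1,-0.14,0.8,0,0,0,0],[0.1,0,0,0,0,0,0]]'
python3 - <<'E'
from h import *
p,d,i=cam("wrist"); cv2.imwrite("pics/w3.png",p[:,:,::-1]); np.savez("w3.npz",p=p,d=d,**{k:i[k] for k in i})
E
```

```text
t: 5.1
position: [0.4766, 0.1753, 0.2786]
tool_rot: [-3.141, 0.0, 1.411]
ft_force: [0.8, 0.3, -1.2]
grip_width: 0.22
grasp_force: 15.0
t: 5.6
grip_width: 0.221
grasp_force: 15.0
t: 6.6
position: [0.4433, -0.0262, 0.3018]
tool_rot: [3.141, 0.0, 0.002]
ft_force: [0.1, -0.1, 0.1]
grip_width: 0.216
grasp_force: 15.0
t: 7.1
position: [0.4153, -0.1886, 0.3016]
tool_rot: [3.14, 0.001, -0.004]
ft_force: [0.4, 0.6, -0.0]
grip_width: 0.218
grasp_force: 15.0
```

View pics/w3.png

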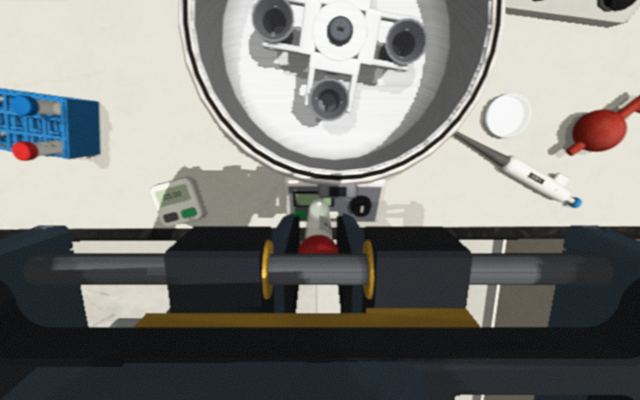

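Bucket mouths: left (273,19), right (405,42), near (330,100). I'll enlarge to refine.

Run:
```python
from h import *
z=np.load("w3.npz"); i={k:z[k] for k in["vfov","cx","cy","R","t"]}
for u,v in [(273,19),(405,42),(330,100)]: print(plane(i,u,v,.134).round(4))
W=world(i,z["d"])
m=(W[...,2]>.151)&(W[...,2]<.16)&(np.hypot(W[...,0]-.56,W[...,1]+.205)<.15); q=W[m]
A=np.c_[2*q[:,:2],np.ones(len(q))];s=np.linalg.lstsq(A,(q[:,:2]**2).sum(1),rcond=None)[0];print("rim",s[:2],np.sqrt(s[2]+s[0]**2+s[1]**2),len(q))
cv2.imwrite("pics/w3c.png",cv2.resize(z["p"][0:130,245:435],(760,520),interpolation=cv2.INTER_CUBIC)[:,:,::-1])
```

```text
[ 0.5734 -0.1481  0.134 ]
[ 0.5532 -0.2723  0.134 ]
[ 0.5008 -0.2016  0.134 ]
rim [ 0.56324468 -0.21098745] 0.1368339776331809 5729
```

View pics/w3c.png

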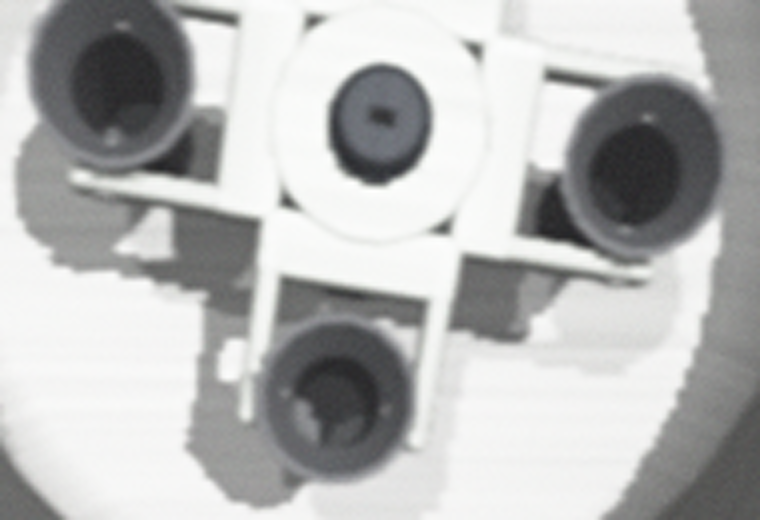

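Fitted rotor: centre (0.563,-0.2105), which agrees with the rim fit, at angle -8.5°. Buckets: far (.626,-.220), near (.500,-.201), left (.5725,-.147), right (.5535,-.274). Red goes to the right bucket.

```bash
python3 to.py .5535 -.2738 .22 0
```

```text
d [0.1381 0.087  0.0814] rv [-0.     0.001 -0.003] j [-0.45  0.08  1.65  0.    1.41  1.13] t 7.15
```

In the tool's units: 0.035 m is 0.7, 0.033 m is 0.66.

```bash
python3 jog.py '[[0.1,0.7,0.44,0,0,0,0],[0.1,0.7,0.44,0,0,0,0],[0.1,0.7,0.44,0,0,0,0],[0.1,0.66,0.42,0,0,0,0],[0.1,0,0,0.6,0,0,0]]' |head -2
python3 jog.py '[[0.1,0,0,0.6,0,0,0],[0.1,0,0,0.4,0,0,0],[0.1,0,0,0,0,0,0]]' | head -4
python3 to.py .5535 -.2738 .1446 0
python3 - <<'E'
from h import *
p,d,i=cam("side"); cv2.imwrite("pics/s1.png",cv2.resize(p[110:230,280:430],(750,600),interpolation=cv2.INTER_CUBIC)[:,:,::-1])
E
```

```text
t: 7.65
position: [0.5608, -0.2734, 0.274]
t: 7.95
position: [0.5532, -0.2691, 0.2183]
tool_rot: [-3.137, 0.007, 0.003]
ft_force: [-0.2, -0.0, 0.0]
d [0.0008 0.005  0.0737] rv [-0.004  0.007  0.003] j [-0.47  0.39  1.45  0.    1.31  1.1 ] t 7.95
```

View pics/s1.png

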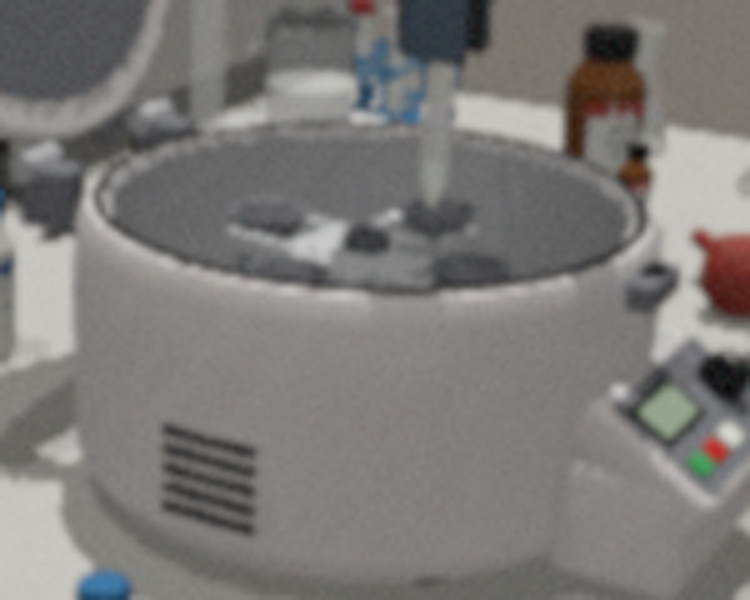

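The side view shows the tube tip (435,205) centred over the right bucket's mouth. Lowering it gently.

In the tool's units: 0.015 m is 0.3, 0.01 m is 0.2.

```bash
python3 jog.py '[[0.1,0,0.04,0,0,0,0],[0.1,0,0,0.3,0,0,0],[0.1,0,0,0.3,0,0,0],[0.1,0,0,0.3,0,0,0],[0.1,0,0,0.2,0,0,0]]' |head -4
python3 jog.py '[[0.1,0,0,0.16,0,0,0],[0.1,0,0,0.06,0,0,0],[0.1,0,0,0.04,0,0,0],[0.1,0,0,0.04,0,0,0],[0.1,0,0,0,0,0,0]]' 
python3 to.py .5535 -.2738 .1446 0
```

```text
t: 8.5
position: [0.5551, -0.2737, 0.1678]
tool_rot: [3.141, -0.002, 0.002]
ft_force: [-0.6, 0.4, -0.2]
t: 9.0
position: [0.5546, -0.2738, 0.1521]
tool_rot: [3.141, -0.0, 0.002]
ft_force: [0.1, 0.5, -0.7]
grip_width: 0.216
grasp_force: 15.0
d [-0.0011  0.      0.0075] rv [ 0.    -0.     0.002] j [-0.48  0.43  1.55 -0.    1.16  1.09] t 9.0
```

In the tool's units: 0.003 m is 0.06, 0.002 m is 0.04.

```bash
python3 jog.py '[[0.1,0,0,0.06,0,0,0],[0.1,0,0,0.04,0,0,0],[0.1,0,0,0.02,0,0,0],[0.1,0,0,0.02,0,0,0],[0.1,0,0,0,0,0,0]]' |grep -v rot
python3 jog.py '[[0.1,0,0,0.02,0,0,0],[0.1,0,0,0,0,0,0]]'  |grep -v rot
```

```text
t: 9.5
position: [0.5545, -0.2737, 0.1449]
ft_force: [0.5, 0.3, 0.5]
grip_width: 0.216
grasp_force: 15.0
t: 9.7
position: [0.5547, -0.2738, 0.1444]
ft_force: [0.2, 0.6, 1.6]
grip_width: 0.219
grasp_force: 15.0
```

Contact is just registering at the predicted height (0.1446). Releasing, retracting and looking.

In the tool's units: 0.0005 m is 0.01.

```bash
python3 jog.py '[[0.45,0,0,0.01,0,0,0],[0.45,0,0,0,0,0,0],[0.45,0,0,0,0,0,0],[0.45,0,0,0,0,0,0]]' |grep -v rot
python3 jog.py '[[0.45,0,0,-0.4,0,0,0],[0.45,0,0,-0.6,0,0,0],[0.45,0,0,-0.9,0,0,0],[0.45,-0.4,-0.4,-0.8,0,0,0],[0.45,-0.4,-0.9,-0.1,0,0,0]]' |grep -v rot
python3 jog.py '[[0.45,-0.4,-0.9,0,0,0,0],[0.45,-0.4,-0.9,0,0,0,0],[0.45,-0.3,-0.9,0,0,0,0],[0.45,0,-0.9,0,0,0,0],[0.45,0,0,0,0,0,0]]' |grep -v rot
python3 to.py .4975 .1275 .082 -.16
python3 - <<'E'
from h import *
for n in("scene","wrist"):
    p,d,i=cam(n); np.savez(n+"2.npz",p=p,d=d,**{k:i[k] for k in i})
    if n=="scene": a=p
b=cv2.resize(a[100:200,310:430],(720,600),interpolation=cv2.INTER_CUBIC)
cv2.imwrite("pics/c1.png",b[:,:,::-1])
E
```

```text
t: 10.1
position: [0.5544, -0.2736, 0.1433]
ft_force: [0.5, 0.3, 0.7]
grip_width: 0.448
grasp_force: 0.0
t: 10.6
position: [0.5167, -0.2112, 0.2885]
ft_force: [1.7, 0.6, -0.1]
grip_width: 0.454
grasp_force: 0.0
t: 11.1
position: [0.4583, -0.0246, 0.2839]
ft_force: [0.5, -0.2, 0.1]
grip_width: 0.452
grasp_force: 0.0
d [ 0.0402 -0.1514  0.2023] rv [-0.002 -0.001  0.168] j [-0.08  0.09  1.68  0.    1.36  1.48] t 11.1
```

View pics/c1.png

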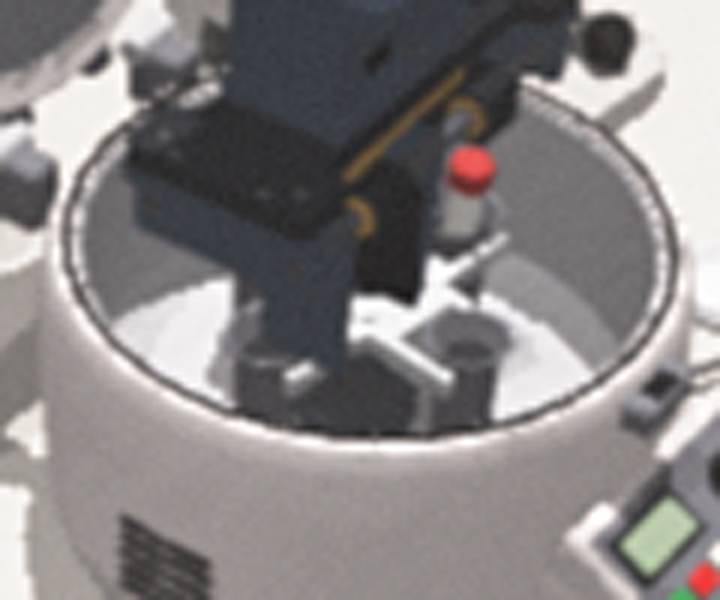

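The red tube is seated in the right bucket (472,190) and the rotor hasn't turned. Next, the corner red.

In the tool's units: -0.045 m is -0.9, 0.085 rad is 0.0135.

```bash
python3 jog.py '[[0.45,0,-0.9,0,0,0,0.0135],[0.45,0,-0.9,0,0,0,0.0132],[0.45,0,-0.9,0,0,0,0],[0.45,0,0,0,0,0,0],[0.45,0,0,0,0,0,0]]' |tail -1
python3 to.py .450 .1385 .082 -.16
```

```text
grasp_force: 0.0
d [-0.026  -0.0303  0.2009] rv [ 0.001  0.001 -0.006] j [ 0.2   0.13  1.64 -0.    1.37  1.93] t 11.7
```

In the tool's units: 0.045 m is 0.9, 0.035 m is 0.7.

```bash
python3 jog.py '[[0.45,-0.52,-0.606,0,0,0,0],[0.45,0,0,0.9,0,0,0],[0.45,0,0,0.9,0,0,0],[0.45,0,0,0.9,0,0,0],[0.45,0,0,0.7,0,0,0]]' |head -2
python3 jog.py '[[0.45,0,0,0.6,0,0,0],[0.45,0,0,0,0,0,0],[0.1,0,0,0,0,0,0],[0.1,0,0,0,0,0,0],[0.1,0,0,0,0,0,0]]'
python3 jog.py '[[0.1,0,0,0,0,0,0],[0.1,0,0,-0.4,0,0,0],[0.1,0,0,-0.8,0,0,0],[0.1,0,0,-0.9,0,0,0],[0.1,0,0,-0.9,0,0,0]]'
python3 jog.py '[[0.1,0,0,-0.9,0,0,0],[0.1,0,0,-0.4,0,0,-0.0127],[0.1,0,0,0,0,0,-0.0127],[0.1,0,0,0,0,0,0]]'
python3 to.py .5725 -.147 .22 0
```

```text
t: 12.2
position: [0.449, 0.137, 0.1112]
t: 12.7
position: [0.451, 0.1394, 0.0852]
tool_rot: [-3.14, -0.003, -0.167]
ft_force: [-0.3, -1.3, 0.1]
grip_width: 0.217
grasp_force: 15.5
t: 13.2
position: [0.4492, 0.1397, 0.2356]
tool_rot: [-3.141, -0.001, -0.166]
ft_force: [1.1, -0.1, -0.8]
grip_width: 0.215
grasp_force: 15.0
t: 13.6
position: [0.4497, 0.1398, 0.2997]
tool_rot: [-3.141, -0.003, -0.006]
ft_force: [-0.1, 0.5, -1.7]
grip_width: 0.218
grasp_force: 15.0
d [0.1244 0.2861 0.0798] rv [-0.001 -0.003 -0.006] j [0.28 0.11 1.63 0.   1.4  1.85] t 13.6
```

In the tool's units: 0.0409 m is 0.818, 0.0178 m is 0.356.

```bash
python3 jog.py '[[0.1,0.356,0.818,0,0,0,0],[0.1,0.356,0.818,0,0,0,0],[0.1,0.356,0.818,0,0,0,0],[0.1,0.356,0.818,0,0,0,0],[0.1,0.356,0.818,0,0,0,0]]' |head -2
python3 jog.py '[[0.1,0.356,0.818,0,0,0,0],[0.1,0.356,0.818,0,0,0,0],[0.1,0,0,0,0,0,0],[0.1,0,0,0.6,0,0,0],[0.1,0,0,0.6,0,0,0]]' |head -4
python3 jog.py '[[0.1,0,0,0.3,0,0,0],[0.1,0,0,0,0,0,0]]'|head -4
python3 to.py .5725 -.147 .146 0
python3 - <<'E'
from h import *
p,d,i=cam("scene"); cv2.imwrite("pics/c2.png",cv2.resize(p[90:190,310:430],(720,600),interpolation=cv2.INTER_CUBIC)[:,:,::-1])
E
```

```text
t: 14.1
position: [0.5373, -0.067, 0.298]
t: 14.6
position: [0.5724, -0.1473, 0.2379]
tool_rot: [-3.141, -0.001, -0.009]
ft_force: [-0.2, -0.1, -0.3]
t: 14.8
position: [0.5703, -0.1463, 0.2204]
tool_rot: [-3.14, 0.007, -0.007]
ft_force: [-0.4, 1.3, -0.4]
d [0.0027 0.0009 0.0744] rv [-0.002  0.007 -0.007] j [-0.27  0.34  1.52  0.    1.29  1.31] t 14.8
```

View pics/c2.png

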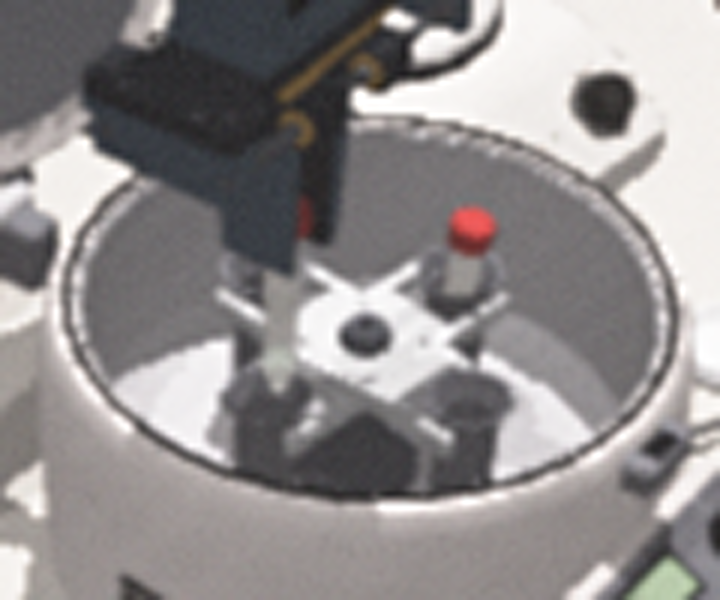

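The held tube's tip (275,385) is over the left bucket, straight across from the placed red (472,235). Lowering.

In the tool's units: 0.015 m is 0.3, 0.01 m is 0.2.

```bash
python3 jog.py '[[0.1,0,0,0.3,0,0,0],[0.1,0,0,0.3,0,0,0],[0.1,0,0,0.3,0,0,0],[0.1,0,0,0.2,0,0,0],[0.1,0,0,0.16,0,0,0]]' |head -4
python3 jog.py '[[0.1,0,0,0.1,0,0,0],[0.1,0,0,0.06,0,0,0],[0.1,0,0,0.04,0,0,0],[0.1,0,0,0,0,0,0],[0.1,0,0,0,0,0,0]]' |head -4
```

```text
t: 15.35
position: [0.5728, -0.1474, 0.1608]
tool_rot: [3.141, -0.001, -0.006]
ft_force: [-0.7, -0.9, -0.1]
t: 15.85
position: [0.5726, -0.1476, 0.1508]
tool_rot: [3.141, -0.001, -0.006]
ft_force: [-0.6, -0.0, -0.3]
```

In the tool's units: 0.003 m is 0.06, 0.001 m is 0.02.

```bash
python3 jog.py '[[0.1,0,0,0.06,0,0,0],[0.1,0,0,0.02,0,0,0],[0.1,0,0,0.02,0,0,0],[0.1,0,0,0,0,0,0]]' |head -4
python3 jog.py '[[0.1,0,0,0.02,0,0,0],[0.1,0,0,0,0,0,0]]' |head -4
python3 jog.py '[[0.1,0,0,0.02,0,0,0],[0.1,0,0,0,0,0,0]]' |head -4
```

```text
t: 16.25
position: [0.5728, -0.1476, 0.1462]
tool_rot: [3.141, -0.001, -0.006]
ft_force: [-0.4, 0.0, 3.6]
t: 16.45
position: [0.5732, -0.1476, 0.1458]
tool_rot: [3.141, -0.003, -0.006]
ft_force: [0.9, -0.1, 6.9]
t: 16.65
position: [0.5738, -0.1477, 0.1455]
tool_rot: [3.141, -0.004, -0.007]
ft_force: [-0.6, 1.2, 9.6]
```

Seated on the floor. Releasing and going for the near blue.

In the tool's units: -0.002 m is -0.04.

```bash
python3 jog.py '[[0.1,0,0,-0.04,0,0,0],[0.45,0,0,0,0,0,0],[0.45,0,0,0,0,0,0],[0.45,0,0,0,0,0,0],[0.45,0,0,0,0,0,0]]' |grep -v rot
python3 jog.py '[[0.45,0,0,-0.4,0,0,0],[0.45,0,0,-0.6,0,0,0],[0.45,0,0,-0.9,0,0,0],[0.45,0,0,-0.8,0,0,0],[0.45,-0.2,-0.9,-0.1,0,0,0]]' |head -4
python3 jog.py '[[0.45,-0.3,-0.9,0,0,0,0],[0.45,-0.3,-0.9,0,0,0,0],[0.45,-0.3,-0.9,0,0,0,0],[0.45,-0.3,-0.9,0,0,0,0.0127],[0.45,0,-0.9,0,0,0,0.0119]]' |head -4
python3 jog.py '[[0.45,0,0,0,0,0,0],[0.45,0,0,0,0,0,0]]' |head -4
python3 to.py .4975 .1275 .082 -.16
```

```text
t: 17.15
position: [0.5721, -0.1475, 0.1449]
ft_force: [0.5, -0.2, 0.4]
grip_width: 0.451
grasp_force: 0.0
t: 17.65
position: [0.566, -0.1061, 0.2905]
tool_rot: [3.137, -0.011, -0.012]
ft_force: [1.1, 1.8, 0.3]
t: 18.15
position: [0.5055, 0.1242, 0.2859]
tool_rot: [3.141, 0.0, -0.165]
ft_force: [1.7, -0.2, -0.4]
t: 18.35
position: [0.5075, 0.1234, 0.2851]
tool_rot: [3.141, 0.0, -0.159]
ft_force: [0.8, -0.1, 0.2]
d [-0.0104 -0.0027  0.2031] rv [0.001 0.    0.001] j [ 0.22  0.2   1.55 -0.    1.39  1.95] t 18.35
```

In the tool's units: 0.045 m is 0.9, 0.04 m is 0.8.

```bash
python3 jog.py '[[0.45,-0.208,-0.054,0.8,0,0,0],[0.45,0,0,0.9,0,0,0],[0.45,0,0,0.9,0,0,0],[0.45,0,0,0.9,0,0,0],[0.45,0,0,0.56,0,0,0]]' |head -2
python3 jog.py '[[0.45,0,0,0,0,0,0],[0.45,0,0,0,0,0,0],[0.1,0,0,0,0,0,0],[0.1,0,0,0,0,0,0],[0.1,0,0,0,0,0,0]]'
python3 jog.py '[[0.1,0,0,0,0,0,0],[0.1,0,0,-0.4,0,0,0],[0.1,0,0,-0.8,0,0,0],[0.1,0,0,-0.9,0,0,0],[0.1,0,0,-0.9,0,0,0]]'
python3 jog.py '[[0.1,0,0,-0.9,0,0,0],[0.1,0,0,-0.4,0,0,-0.0127],[0.1,0,0,0,0,0,-0.0127],[0.1,0,0,0,0,0,0]]'
python3 to.py .6263 -.2200 .22 0
```

```text
t: 18.85
position: [0.4961, 0.1249, 0.0793]
t: 19.35
position: [0.4988, 0.1272, 0.0838]
tool_rot: [-3.141, -0.003, -0.161]
ft_force: [0.0, -1.0, 1.4]
grip_width: 0.221
grasp_force: 15.5
t: 19.85
position: [0.4974, 0.1271, 0.2341]
tool_rot: [3.141, 0.0, -0.161]
ft_force: [0.8, -0.6, -0.6]
grip_width: 0.217
grasp_force: 15.0
t: 20.25
position: [0.4979, 0.1272, 0.2984]
tool_rot: [-3.141, -0.002, -0.001]
ft_force: [-0.2, -0.5, -0.7]
grip_width: 0.22
grasp_force: 15.0
d [0.1287 0.3471 0.0785] rv [-0.    -0.002 -0.001] j [ 0.23  0.18  1.55 -0.    1.42  1.8 ] t 20.25
```

Before going to the far bucket, I'll check lid clearance for the hand and camera mount.

Run:
```python
from h import *
z=np.load("scene.npz"); i={k:z[k] for k in["vfov","cx","cy","R","t"]}
W=world(i,z["d"])
for u,v in [(305,65),(305,20),(305,105),(270,50),(333,60),(325,95),(315,120)]: print(u,v,W[v,u].round(3))
z=np.load("w3.npz");
```

```text
305 65 [ 0.789 -0.213  0.296]
305 20 [ 0.827 -0.266  0.391]
305 105 [ 0.755 -0.167  0.207]
270 50 [ 0.817 -0.113  0.376]
333 60 [ 0.774 -0.32   0.267]
325 95 [ 0.747 -0.247  0.199]
315 120 [ 0.739 -0.19   0.149]
```

The lid face is at x≥0.74 and leans away; at least 7 cm of clearance. Proceeding to the far bucket.

The manual's scale: shifts go in shares of 50 mm and turns go in shares of 2 pi rad. Converting my numbers, 0.0434 m is 0.868, 0.0161 m is 0.322.

```bash
python3 jog.py '[[0.1,0.322,0.868,0,0,0,0],[0.1,0.322,0.868,0,0,0,0],[0.1,0.322,0.868,0,0,0,0],[0.1,0.322,0.868,0,0,0,0],[0.1,0.322,0.868,0,0,0,0]]' |head -2
python3 jog.py '[[0.1,0.322,0.868,0,0,0,0],[0.1,0.322,0.868,0,0,0,0],[0.1,0.32,0.866,0,0,0,0],[0.1,0,0,0,0,0,0],[0.1,0,0,0.6,0,0,0]]' |head -4
python3 jog.py '[[0.1,0,0,0.6,0,0,0],[0.1,0,0,0.3,0,0,0],[0.1,0,0,0,0,0,0],[0.1,0,0,0,0,0,0]]'|head -4
python3 to.py .6263 -.2200 .146 0
python3 - <<'E'
from h import *
p,d,i=cam("scene"); cv2.imwrite("pics/c3.png",cv2.resize(p[90:190,310:430],(720,600),interpolation=cv2.INTER_CUBIC)[:,:,::-1])
E
```

```text
t: 20.75
position: [0.578, -0.0916, 0.2966]
t: 21.25
position: [0.6279, -0.2219, 0.2697]
tool_rot: [3.14, -0.006, -0.005]
ft_force: [-0.2, -1.4, 0.0]
t: 21.65
position: [0.626, -0.2196, 0.2225]
tool_rot: [-3.141, 0.0, -0.002]
ft_force: [-0.1, 0.5, 0.7]
d [0.0003 0.0004 0.0765] rv [-0.     0.    -0.002] j [-0.35  0.46  1.33  0.    1.36  1.22] t 21.65
```

View pics/c3.png

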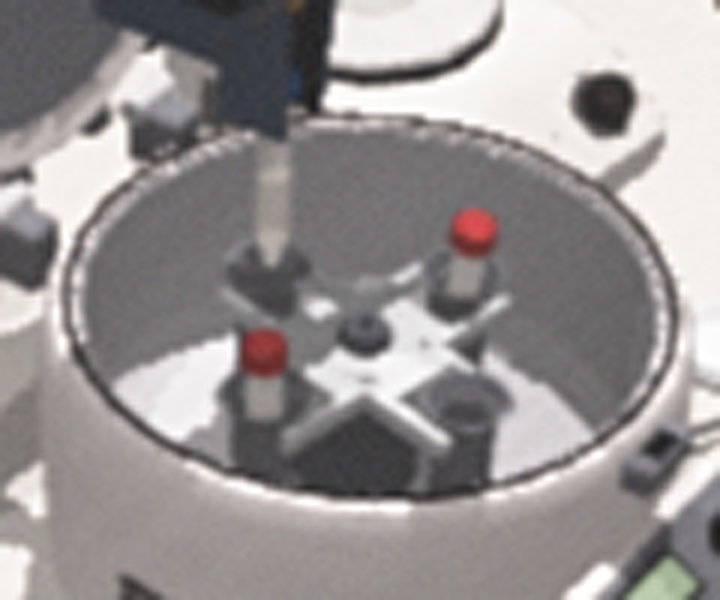

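Both reds stand across from each other, at (265,355) and (475,235). The blue tube's tip (272,265) is over the far bucket. Lowering.

In the tool's units: 0.015 m is 0.3, 0.01 m is 0.2.

```bash
python3 jog.py '[[0.1,0,0,0.3,0,0,0],[0.1,0,0,0.3,0,0,0],[0.1,0,0,0.3,0,0,0],[0.1,0,0,0.2,0,0,0],[0.1,0,0,0.16,0,0,0]]' |head -4
python3 jog.py '[[0.1,0,0,0.1,0,0,0],[0.1,0,0,0.06,0,0,0],[0.1,0,0,0.04,0,0,0],[0.1,0,0,0,0,0,0],[0.1,0,0,0,0,0,0]]' |head -4
python3 jog.py '[[0.1,0,0,0.02,0,0,0],[0.1,0,0,0.02,0,0,0],[0.1,0,0,0,0,0,0]]' |head -4
```

```text
t: 22.2
position: [0.6267, -0.2203, 0.16]
tool_rot: [3.141, -0.002, -0.001]
ft_force: [0.6, 0.8, 0.4]
t: 22.7
position: [0.6262, -0.2202, 0.1496]
tool_rot: [3.141, -0.0, -0.001]
ft_force: [-0.2, -1.3, 0.1]
t: 23.0
position: [0.6261, -0.2202, 0.1475]
tool_rot: [3.141, -0.0, -0.001]
ft_force: [0.6, 0.0, 0.5]
```

In the tool's units: 0.001 m is 0.02.

```bash
python3 jog.py '[[0.1,0,0,0.02,0,0,0],[0.1,0,0,0.02,0,0,0],[0.1,0,0,0,0,0,0]]' |head -4
python3 jog.py '[[0.1,0,0,0.02,0,0,0],[0.1,0,0,0,0,0,0]]' |head -4
```

```text
t: 23.3
position: [0.6263, -0.2203, 0.1458]
tool_rot: [3.141, -0.001, -0.001]
ft_force: [1.2, -0.6, 1.7]
t: 23.5
position: [0.6267, -0.2203, 0.1456]
tool_rot: [3.141, -0.002, -0.001]
ft_force: [0.4, -0.6, 4.8]
```

Seated. Releasing and going for the far blue at (.5125,.238).

In the tool's units: -0.001 m is -0.02.

```bash
python3 jog.py '[[0.1,0,0,-0.02,0,0,0],[0.45,0,0,0,0,0,0],[0.45,0,0,0,0,0,0],[0.45,0,0,0,0,0,0],[0.45,0,0,0,0,0,0]]' |grep -v rot
python3 jog.py '[[0.45,0,0,-0.4,0,0,0],[0.45,0,0,-0.6,0,0,0],[0.45,0,0,-0.9,0,0,0],[0.45,0,0,-0.9,0,0,0],[0.45,-0.22,-0.88,0,0,0,0]]' |head -4
python3 jog.py '[[0.45,-0.22,-0.88,0,0,0,0],[0.45,-0.22,-0.88,0,0,0,0],[0.45,-0.22,-0.88,0,0,0,0],[0.45,-0.22,-0.88,0,0,0,0],[0.45,-0.22,-0.88,0,0,0,0]]' |head -4
python3 jog.py '[[0.45,-0.22,-0.88,0,0,0,0],[0.45,-0.22,-0.88,0,0,0,0],[0.45,-0.22,-0.88,0,0,0,0.0127],[0.45,0,-0.8,0,0,0,0.0127],[0.45,0,0,0,0,0,0]]' |head -4
python3 jog.py '[[0.45,0,0,0,0,0,0]]' |head -4
python3 to.py .5125 .2375 .082 -.16
```

```text
t: 24.0
position: [0.6258, -0.22, 0.145]
ft_force: [-0.5, -0.3, -1.0]
grip_width: 0.451
grasp_force: 0.0
t: 24.5
position: [0.6191, -0.1806, 0.2924]
tool_rot: [3.135, -0.015, -0.006]
ft_force: [0.8, 1.0, 0.8]
t: 25.0
position: [0.5596, 0.0455, 0.2854]
tool_rot: [-3.142, 0.0, -0.002]
ft_force: [-0.1, 0.2, 0.9]
t: 25.5
position: [0.5304, 0.2202, 0.285]
tool_rot: [-3.14, 0.001, -0.157]
ft_force: [0.3, -1.5, -0.2]
t: 25.6
position: [0.5306, 0.2163, 0.285]
tool_rot: [3.14, 0.001, -0.159]
ft_force: [0.2, -1.3, 0.3]
d [-0.0211 -0.0183  0.203 ] rv [0.001 0.001 0.001] j [ 0.37  0.28  1.44 -0.    1.42  2.1 ] t 25.6
```

In the tool's units: 0.045 m is 0.9, 0.04 m is 0.8.

```bash
python3 jog.py '[[0.45,-0.422,-0.366,0,0,0,0],[0.45,0,0,0.9,0,0,0],[0.45,0,0,0.9,0,0,0],[0.45,0,0,0.9,0,0,0],[0.45,0,0,0.8,0,0,0]]' |head -2
python3 jog.py '[[0.45,0,0,0.56,0,0,0],[0.45,0,0,0,0,0,0],[0.1,0,0,0,0,0,0],[0.1,0,0,0,0,0,0],[0.1,0,0,0,0,0,0]]'
python3 jog.py '[[0.1,0,0,0,0,0,0],[0.1,0,0,-0.4,0,0,0],[0.1,0,0,-0.8,0,0,0],[0.1,0,0,-0.9,0,0,0],[0.1,0,0,-0.9,0,0,0]]'
python3 jog.py '[[0.1,0,0,-0.9,0,0,0],[0.1,0,0,-0.4,0,0,-0.0127],[0.1,0,0,0,0,0,-0.0127],[0.1,0,0,0,0,0,0]]'
python3 to.py .4997 -.2010 .22 0
```

```text
t: 26.1
position: [0.5127, 0.2353, 0.1087]
t: 26.6
position: [0.5144, 0.2376, 0.0845]
tool_rot: [-3.139, -0.004, -0.162]
ft_force: [0.3, 1.3, 0.3]
grip_width: 0.222
grasp_force: 15.3
t: 27.1
position: [0.5126, 0.2372, 0.2345]
tool_rot: [3.141, -0.0, -0.161]
ft_force: [0.4, 0.5, 0.7]
grip_width: 0.219
grasp_force: 15.0
t: 27.5
position: [0.513, 0.2373, 0.2988]
tool_rot: [-3.141, -0.002, -0.001]
ft_force: [0.5, 0.7, -1.0]
grip_width: 0.222
grasp_force: 15.0
d [-0.0129  0.4384  0.0785] rv [-0.001 -0.002 -0.001] j [ 0.41  0.26  1.43 -0.    1.44  1.99] t 27.5
```

In the tool's units: 0.0487 m is 0.974, -0.0014 m is -0.028.

```bash
python3 jog.py '[[0.1,-0.028,0.974,0,0,0,0],[0.1,-0.028,0.974,0,0,0,0],[0.1,-0.028,0.974,0,0,0,0],[0.1,-0.028,0.974,0,0,0,0],[0.1,-0.028,0.974,0,0,0,0]]' |head -2
python3 jog.py '[[0.1,-0.028,0.974,0,0,0,0],[0.1,-0.028,0.974,0,0,0,0],[0.1,-0.028,0.974,0,0,0,0],[0.1,-0.028,0.974,0,0,0,0],[0.1,0,0,0,0,0,0]]' |head -4
python3 jog.py '[[0.1,0,0,0.6,0,0,0],[0.1,0,0,0.6,0,0,0],[0.1,0,0,0.26,0,0,0],[0.1,0,0,0,0,0,0],[0.1,0,0,0,0,0,0]]'|head -4
python3 to.py .4997 -.2010 .1455 0
python3 - <<'E'
from h import *
p,d,i=cam("scene"); cv2.imwrite("pics/c4.png",cv2.resize(p[90:190,310:430],(720,600),interpolation=cv2.INTER_CUBIC)[:,:,::-1])
E
```

```text
t: 28.0
position: [0.5048, -0.0079, 0.2969]
t: 28.5
position: [0.4988, -0.2062, 0.2963]
tool_rot: [3.139, 0.002, -0.01]
ft_force: [-0.1, 0.6, -1.0]
t: 29.0
position: [0.5, -0.2004, 0.2247]
tool_rot: [-3.142, 0.0, -0.002]
ft_force: [1.0, -0.5, 0.4]
d [-0.0003  0.0006  0.0792] rv [-0.     0.    -0.002] j [-0.4   0.26  1.63  0.    1.26  1.17] t 29.0
```

View pics/c4.png

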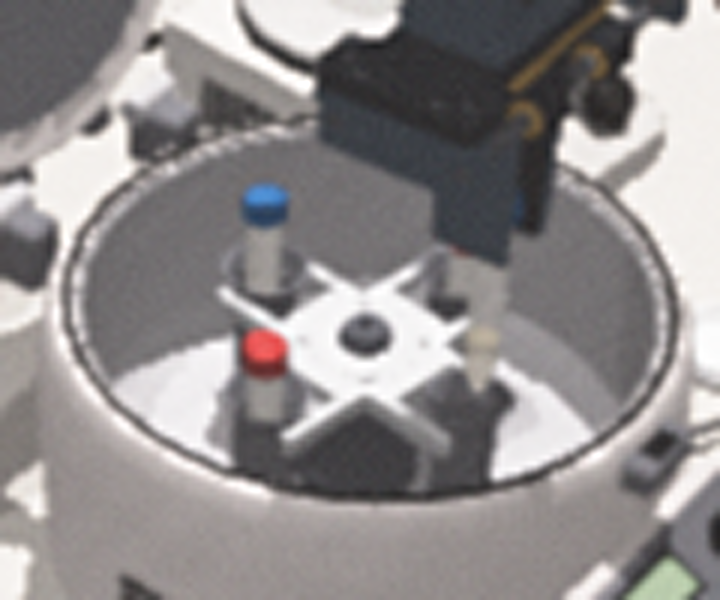

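Blue (265,205) and reds are placed. The held blue's tip (482,385) looks slightly right of the near bucket mouth (~465,402), so I'll check that numerically.

Run:
```python
from h import *
p,d,i=cam("scene"); f=200/np.tan(np.radians(i["vfov"])/2)
def pr(X):
    c=i["R"]@np.array(X)+i["t"]; return ((c[0]/c[2]*f+i["cx"]-310)*6).round(1),((c[1]/c[2]*f+i["cy"]-90)*6).round(1)
print("tip",pr([.5,-.2004,.145]),"mouth",pr([.4997,-.201,.134]),"hub",pr([.563,-.2105,.134]),"bl",pr([.6263,-.22,.170]),"rl",pr([.5725,-.1472,.17]))
W=world(i,d)
for n,c in {"bl":(.6263,-.22),"rl":(.5725,-.1472),"rr":(.5535,-.2738)}.items():
    m=(np.hypot(W[...,0]-c[0],W[...,1]-c[1])<.02)&(W[...,2]>.155)&(W[...,2]<.18); 
    if m.sum(): q=W[m]; print(n,m.sum(),q.mean(0).round(4),q[:,2].max().round(4))
```

```text
tip (np.float64(467.8), np.float64(372.5)) mouth (np.float64(467.0), np.float64(391.0)) hub (np.float64(361.1), np.float64(325.6)) bl (np.float64(262.8), np.float64(200.9)) rl (np.float64(267.0), np.float64(326.8))
bl 48 [ 0.6291 -0.2234  0.1653] 0.1702
rl 56 [ 0.568  -0.1373  0.165 ] 0.1704
rr 2 [ 0.5421 -0.2594  0.1573] 0.1586
```

The tip is about 4 mm off towards -x because the tube tilts a little in the grip. I'll shift +3 mm in x and lower slowly; the funnel handles the rest.

In the tool's units: 0.012 m is 0.24, 0.003 m is 0.06.

```bash
python3 jog.py '[[0.1,0.06,0,0,0,0,0],[0.1,0,0,0.24,0,0,0],[0.1,0,0,0.24,0,0,0],[0.1,0,0,0.24,0,0,0],[0.1,0,0,0.2,0,0,0]]' |head -4
python3 jog.py '[[0.1,0,0,0.2,0,0,0],[0.1,0,0,0.2,0,0,0],[0.1,0,0,0.12,0,0,0],[0.1,0,0,0.04,0,0,0],[0.1,0,0,0,0,0,0]]' |head -4
python3 jog.py '[[0.1,0,0,0.04,0,0,0],[0.1,0,0,0.02,0,0,0],[0.1,0,0,0,0,0,0]]' |head -4
```

```text
t: 29.6
position: [0.5021, -0.2008, 0.1767]
tool_rot: [-3.141, 0.002, -0.002]
ft_force: [0.9, -0.5, -0.5]
t: 30.1
position: [0.5028, -0.201, 0.1503]
tool_rot: [3.142, 0.0, -0.001]
ft_force: [-0.3, -0.9, 0.1]
t: 30.4
position: [0.5028, -0.201, 0.1476]
tool_rot: [3.141, -0.0, -0.001]
ft_force: [0.3, 0.6, -0.4]
```

In the tool's units: 0.001 m is 0.02.

```bash
python3 jog.py '[[0.1,0,0,0.02,0,0,0],[0.1,0,0,0.02,0,0,0],[0.1,0,0,0,0,0,0]]' |head -4
python3 jog.py '[[0.1,0,0,0.02,0,0,0],[0.1,0,0,0,0,0,0]]' |head -4
```

```text
t: 30.7
position: [0.5034, -0.2013, 0.1462]
tool_rot: [3.141, -0.002, -0.001]
ft_force: [-0.3, 0.1, 4.5]
t: 30.9
position: [0.504, -0.2015, 0.1459]
tool_rot: [3.14, -0.003, -0.001]
ft_force: [0.8, 0.1, 7.3]
```

Seated. Releasing, retracting clear and taking a final look.

In the tool's units: -0.001 m is -0.02.

```bash
python3 jog.py '[[0.1,0,0,-0.02,0,0,0],[0.45,0,0,0,0,0,0],[0.45,0,0,0,0,0,0],[0.45,0,0,0,0,0,0],[0.45,0,0,0,0,0,0]]' |grep -v rot
python3 jog.py '[[0.45,0,0,-0.4,0,0,0],[0.45,0,0,-0.6,0,0,0],[0.45,0,0,-0.9,0,0,0],[0.45,0,0,-0.9,0,0,0],[0.45,-0.4,0,-0.4,0,0,0]]' |head -4
python3 jog.py '[[0.45,-0.9,0,0,0,0,0],[0.45,-0.9,0,0,0,0,0],[0.45,0,0,0,0,0,0],[0.45,0,0,0,0,0,0],[0.45,0,0,0,0,0,0]]' |head -4
python3 - <<'E'
from h import *
p,d,i=cam("wrist"); P,D,I=cam("scene")
a=cv2.resize(P[90:190,310:430],(480,400),interpolation=cv2.INTER_CUBIC); b=cv2.resize(p[0:140,:],(800,175))
c=np.zeros((575,800,3),np.uint8); c[:175]=b; c[175:,:480]=a; c[175:,480:]=cv2.resize(P[210:320,250:350],(320,400))
cv2.imwrite("pics/f.png",c[:,:,::-1])
for i,d in((i,d),(I,D)):
  W=world(i,d)
  for n,q in {"bf":(.6263,-.22),"rl":(.5725,-.1472),"rr":(.5535,-.2738),"bn":(.5,-.201)}.items():
    m=(np.hypot(W[...,0]-q[0],W[...,1]-q[1])<.025)&(W[...,2]>.158)&(W[...,2]<.2)
    if m.sum(): print(n,m.sum(),W[m].mean(0).round(4),W[m][:,2].max().round(4))
E
```

```text
t: 31.4
position: [0.5025, -0.2009, 0.145]
ft_force: [-0.3, 0.1, 0.1]
grip_width: 0.449
grasp_force: 0.0
t: 31.9
position: [0.4854, -0.2016, 0.3093]
tool_rot: [3.139, -0.007, -0.001]
ft_force: [-0.3, -0.1, -1.0]
t: 32.4
position: [0.3937, -0.201, 0.3054]
tool_rot: [3.141, -0.001, -0.001]
ft_force: [0.2, -0.9, 0.1]
rl 2 [ 0.5611 -0.1426  0.1594] 0.1595
rr 566 [ 0.5454 -0.2682  0.1668] 0.1703
bn 505 [ 0.505  -0.2071  0.1675] 0.1706
bf 47 [ 0.6294 -0.2233  0.1654] 0.1723
rl 51 [ 0.5682 -0.1373  0.1658] 0.1719
rr 49 [ 0.5423 -0.2649  0.1656] 0.1712
bn 52 [ 0.5018 -0.2027  0.1656] 0.1729
```

View pics/f.png

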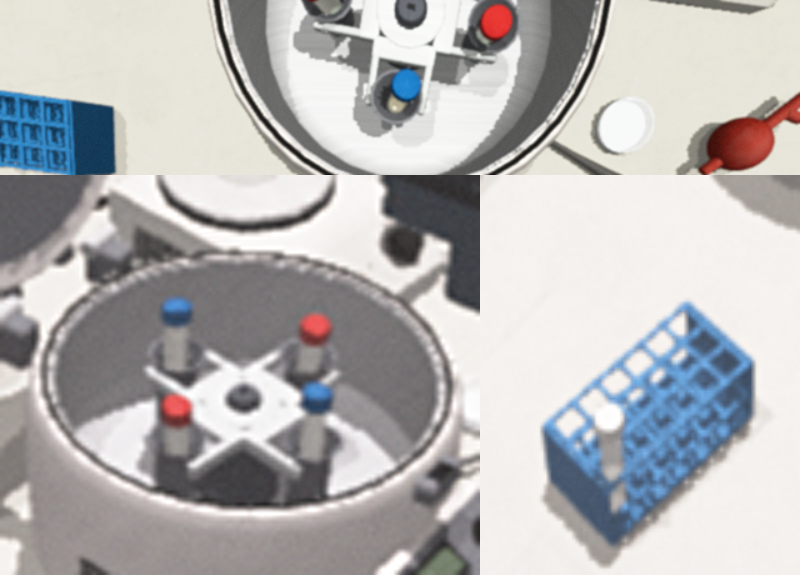

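The final view shows blues at (177,312) and (316,398), reds at (315,330) and (177,410), each pair straight across the rotor. All cap tops measure about 0.170 m, the seated height, and the white tube (610,420) is still in the rack.

```bash
python3 -c "
from cell import manip, optics, get_obs
print(manip.hand_in())"
```

```text
the job is handed in; nothing more can be done
None
```

I loaded the centrifuge in balance and handed the job in at about 32 s: the two blue tubes sit across the rotor from each other, so do the two reds, all four are down at full depth, and the white tube is still in the rack.

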